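# Put the pill drawer back in order

### The job

The bottle, the pillbox and the funnel in its stand each stand on a plate of the wrong shape in the drawer. First park one of them on the empty ribbed mat, then bring each to the middle of the plate that matches the shape of its foot (bottle on the round, pillbox on the oblong and lying along it, funnel stand on the square and squared up with it), setting all down upright and gently, and leave the mat empty. Do not disturb the counting tray or the tablet crusher.

Things in the scene. Friction and masses are not known exactly. Their poses are not given: they have to be found in the camera images.
- bottle: Dark green glass tablet bottle with a black ribbed screw cap, upright, 82 mm high. Round straight body 52 mm across from 0 to 60 mm height, short shoulder, cap 42 mm across from 66 to 82 mm height. About 150 g. Origin at the centre of its underside, z up its axis.
- pillbox: Flat chrome pillbox with rounded corners (12 mm radius), solid and closed, 88 mm long (its x) by 50 mm wide (its y) by 26 mm high (its z). About 120 g. Origin at the centre of its underside.
- funnel: White plastic pill funnel fixed upright in a steel stand: one piece, 180 g, 100 mm high. Square steel foot 72 x 72 x 6 mm, sides along its x and y; two thin posts at x = 30 and -30 mm up to a ring at 60 mm height; above, the cone widens to a round upright collar, 62 mm across outside, wall 3 mm, at 76 to 100 mm height: grip it there from outside. Origin at the centre of the underside, z up.
- round_plate: Flat white plastic disc, 116 mm across: the place of the round-footed thing. Fixed to the drawer floor, 4 mm thick; origin at the centre of its underside, z up; its top is 4 mm above the origin.
- oblong_plate: Flat white plastic rectangle, 130 mm (its x) by 92 mm (its y): the place of the oblong thing. Fixed to the drawer floor, 4 mm thick; origin at the centre of its underside, z up; its top is 4 mm above the origin.
- square_plate: Flat white plastic square, 100 x 100 mm, sides along its x and y: the place of the square-footed thing. Fixed to the drawer floor, 4 mm thick; origin at the centre of its underside, z up; its top is 4 mm above the origin.
- mat: Black ribbed rubber mat, 110 x 110 mm, the only one of the four set-down places that is empty at the start: the free spot. Fixed to the drawer floor, 4 mm thick; origin at the centre of its underside, z up; its top is 4 mm above the origin.
- tray: Cream melamine counting tray, a loose bystander, 125 mm (x) by 88 mm (y) by 15 mm high, origin at the centre of its underside. It lies on the drawer floor, level with the undersides of the plates. Must stay where it is.
- crusher: Grey plastic tablet crusher, a loose bystander, a squat cylinder 54 mm across and 60 mm high, origin at the centre of its underside, on the drawer floor. Must stay where it is.
- drawer: Shallow grey steel drawer, fixed on the worktop, with all the other things inside: inside 396 mm (x) by 576 mm (y), walls 40 mm high, floor 4 mm thick. Origin at the centre of its underside, on the worktop. Places in it are about 165 mm apart, centre to centre. Outside it, equipment up to 0.2 m high stands along the sides and the far edge.
There are look-alikes about, which are no part of the job. What is shaped like the bottle but purple is not meant.

How it is judged:
By the outcome, as a careful person would: the job done as asked, in the order asked, and still so for the second after the job is handed in, with the robot touching nothing.
It also fails if it takes over 112 s, if anything falls off the work surface, if the arm or the gripper's body presses on something with over 40 N, if the wrist force passes 120 N, or if a joint passes its speed limit or range.

### The arm

A 7-joint arm with a two-finger parallel gripper is mounted at the origin on the work surface. World frame = base frame: x ahead of the robot, y to its left, z up, the work surface at z = 0. Lengths are in m, angles in rad, forces in N, time in s.
With the tool pointing down it reaches from about 0.425 to 0.925 m from the base axis. Payload 6.8 kg.
Tool frame: the origin (TCP) lies at the very end of the fingers, on their centre line; the grasp point (between the pads) lies 19 mm behind it; z points along the fingers, y is the line along which they close (so a half turn about z gives the same grasp; the last joint's range is limited). The gripper opens to 85 mm and grips with 20 to 120 N. Pads are 22 mm wide; open, the fingers measure 114 mm over their backs; the gripper's body (76 mm by 85 mm) begins 54 mm behind the grasp point. The pads swing forward as they close: fully open they stand 13 mm farther back than shut.
Start: joints at [1.224, 0.477, 0.022, 1.555, -0.011, 1.109, -0.083], TCP at [0.16, -0.656, 0.231] pointing down, gripper open.
Joint ranges: [-2.96, 2.96], [-0.34, 2.1], [-1.41, 1.46], [0.24, 2.44], [-1.37, 4.51], [0.17, 1.92], [-2.96, 2.96]. Speed limits (rad/s): [2.39, 2.39, 3.14, 3.14, 3.14, 3.14, 3.14].

### API

Orientations are given as a unit quaternion [w, x, y, z].
In Python, from station import monitor, eyes, bot gives the robot as it stands.
- The arm moves only by the tool send_path, called after "Emit:" in YAML: its name, and indented under it one key for each argument. Schema: {"type":"object","properties":{"rows":{"type":"array","items":{"type":"array","items":{"type":"number"},"minItems":5,"maxItems":5},"minItems":1,"maxItems":20},"grip_n":{"type":"number"},"only":{"type":"string"},"quiet":{"type":"boolean"},"lines":{"type":"string"}},"required":["rows"],"additionalProperties":false}. rows is a list of rows, 1 to 20 of them, each of 5 numbers: dx, dy, dz in shares of the most that a row can go, 1 being 50 mm, then a turn about the tool's z in units of 0.2 rad, then the opening from 0.0 (shut) to 1.0 (fully open); each row shifts and turns the commanded pose from where the row before left it, along the tool's axes as they then stand; what a row does not reach is not made up. A row lasts 1/10 s, in which the tool goes at most 0.05 m and 0.15 rad, less where a joint would pass 70% of its speed; a pose out of reach is approached as far as the arm can. The fingers move at their own pace and stop on an object; grip_n is the grip in N (left out, the last holds). Time passes only in rows, so rows that do not move let the fingers close. The tool returns the time, the measured TCP pose, the force, the opening and the grip force at its end. only (a regular expression) keeps the lines of the reply that match it, lines (a string "A,B") keeps lines A to B, and quiet returns only ok. Input that does not fit is refused with a message, and nothing moves.
- monitor.get_obs(): the state, without advancing time (a new reading comes with each control period).
- eyes.read_camera(name): name is "scene" or "top"; returns the picture (400x640x3 uint8, blue, green, red); there is no depth.
- eyes.camera_info(name): a dict with "vertical_fov" (degrees; the focal length in pixels is half the picture's height over the tangent of half this angle, whatever the lens; pixels are square), "cx", "cy" (the principal point, pixels), "view" (4x4, takes a point from world to camera coordinates). Camera axes: x right, y up, looking along -z (the intrinsics and any distortion apply to the point x, -y, -z); pixel columns grow to the right and rows downward; lengths in m; the calibration is good to about 2 mm. A picture is of the moment at which its call begins. camera_info takes no time and is no camera call.
- bot.hand_in(): hands the job in; it is judged then, once.
The state is a dict: "t": time; "q": joint angles; "joint_vel": joint speeds; "joint_torque": joint torques, N m; "eef_pos": TCP position; "tool_rot": TCP orientation; "contact_force": force on the tool from outside, world axes, zero at the start; "torque": the same for the moment, N m; "gripper_width": opening from 0.0 (shut) to 1.0 (fully open); "grasp_force": force on a finger pad.
Only numpy, scipy, OpenCV 4.12 (cv2) and the standard library are available. Lean on these libraries where they do the work, as an engineer would, in place of code of your own. Each camera call takes 0.05 s, during which the arm holds its last target. There are 200 camera calls.

## Working session

There is one attempt and no reset: what is moved stays moved. The work goes in short steps, Python scripts to look and compute and a tool call to move; the robot and the scene stay as the last step left them, time stands still between calls to the robot, and variables do not carry over. Pictures are saved under pics/ and viewed, at most 14 in all, crops included, and the job is handed in when it is done.

```bash
mkdir -p pics; ls; python3 - <<'E'
from station import monitor, eyes, bot
import cv2,numpy as np
for n in ("scene","top"):
    cv2.imwrite(f"pics/{n}0.png",eyes.read_camera(n))
    i=eyes.camera_info(n); print(n,{k:(np.round(v,4).tolist() if k=="view" else v) for k,v in i.items()})
o=monitor.get_obs(); print(o)
E
```

```text
pics
scene {'vertical_fov': 52.42814025190539, 'cx': 320.2706976392782, 'cy': 202.3117280036599, 'view': [[-0.1495, 0.9887, -0.0076, 0.0657], [-0.6926, -0.0992, 0.7145, 0.2924], [0.7057, 0.1121, 0.6996, -1.2227], [0.0, 0.0, 0.0, 1.0]]}
top {'vertical_fov': 44.25337342480037, 'cx': 318.6031542598424, 'cy': 194.48832747866965, 'view': [[0.1538, -0.9881, 0.0011, -0.0328], [0.9658, 0.1505, 0.211, -0.4627], [-0.2087, -0.0314, 0.9775, -0.8329], [0.0, 0.0, 0.0, 1.0]]}
{'t': 0.1, 'q': array([ 1.22386107,  0.47772801,  0.0223399 ,  1.55630838, -0.01151318,
        1.10930609, -0.08307837]), 'joint_vel': array([ 0.00162954, -0.00342638,  0.00116688, -0.00333975,  0.00174457,
        0.00201257,  0.00021697]), 'joint_torque': array([ 3.12119068e-03, -5.97772443e+01,  1.61293253e+00, -2.81961286e+01,
        1.27571283e-02,  4.98631343e-03, -1.79442407e-05]), 'eef_pos': array([ 0.15956028, -0.65534048,  0.23043446]), 'tool_rot': array([-7.97251065e-04,  9.92875554e-01,  1.19153169e-01, -1.48368563e-04]), 'contact_force': array([-0.08428741,  0.52236216, -0.60057966]), 'torque': array([-0.04726474,  0.05712156,  0.01794298]), 'grasp_force': 0.0, 'gripper_width': 0.9984777931781329}
```

View pics/top0.png

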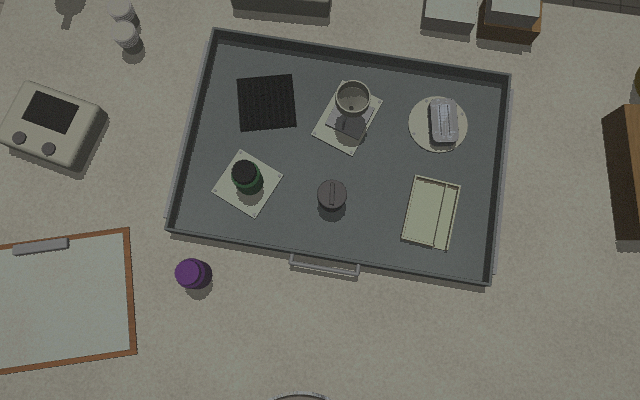

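View pics/scene0.png

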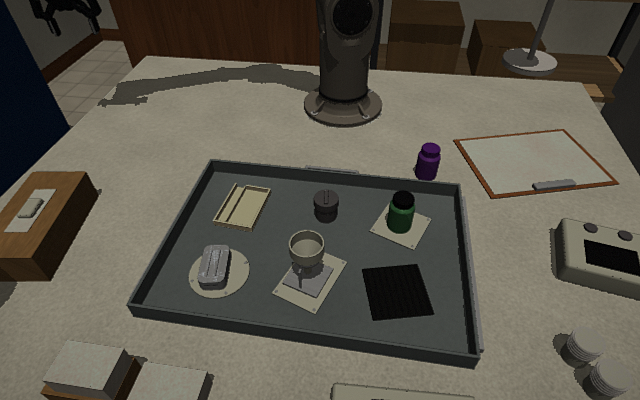

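The bottle is on the square plate (top view 247,178), the funnel on the oblong (350,110) and the pillbox on the round (443,122). The mat is empty at (267,103), the crusher is at (332,195) and the tray at (431,212). Two things are bottle-shaped: the green one at (247,178) inside the drawer and the purple one at (193,274) outside it. The green one fits, since it is dark green with a black cap. I'll confirm that in a crop and start on the masks.

```bash
cat > h.py <<'E'
from station import monitor, eyes, bot
import cv2,numpy as np
from scipy.spatial.transform import Rotation as R
def cast(n,uv,z):
    i=eyes.camera_info(n); V=np.array(i["view"]); f=200/np.tan(np.radians(i["vertical_fov"])/2)
    uv=np.asarray(uv,float).reshape(-1,2)
    d=np.c_[(uv[:,0]-i["cx"])/f,-(uv[:,1]-i["cy"])/f,-np.ones(len(uv))]@V[:3,:3]
    c=-V[:3,:3].T@V[:3,3]
    return (c+d*((z-c[2])/d[:,2])[:,None])[:,:2]
def proj(n,P):
    i=eyes.camera_info(n); V=np.array(i["view"]); f=200/np.tan(np.radians(i["vertical_fov"])/2)
    p=np.atleast_2d(P)@V[:3,:3].T+V[:3,3]
    return np.c_[i["cx"]+f*p[:,0]/-p[:,2], i["cy"]-f*p[:,1]/-p[:,2]]
def rect(P):
    (c,s,a)=cv2.minAreaRect((P*1000).astype(np.float32)); s=list(s)
    if s[0]<s[1]: s=s[::-1]; a+=90
    return np.round(c,1),np.round(s,1),round((a+90)%180-90,1)   # mm, deg of long axis
E
python3 - <<'E'
from h import *
t=cv2.imread("pics/top0.png"); s=cv2.imread("pics/scene0.png")
cv2.imwrite("pics/topc.png",cv2.resize(t[20:290,160:520],None,fx=2.2,fy=2.2,interpolation=cv2.INTER_CUBIC))
cv2.imwrite("pics/scenec.png",cv2.resize(s[150:340,180:445],None,fx=3,fy=3,interpolation=cv2.INTER_CUBIC))
hsv=cv2.cvtColor(t,cv2.COLOR_BGR2HSV)
for p in [(220,185),(265,175),(420,125),(330,120),(365,125),(352,90),(443,120),(420,210),(247,170),(247,185),(267,103),(350,125),(290,180)]: print(p,t[p[1],p[0]],hsv[p[1],p[0]])
# corners of drawer inner/rim and mat as a check
for p in [(214,29),(510,74),(491,285),(166,231)]: print("rim",cast("top",[p],.044))
m=cv2.inRange(t,(0,0,0),(30,30,30)); m[:, :230]=0; m[140:]=0; m[:,300:]=0;m[:70]=0
c=max(cv2.findContours(m,0,2)[0],key=cv2.contourArea); print("mat",rect(cast("top",c,.008)))
E
```

```text
(220, 185) [126 140 135] [ 41  26 140]
(265, 175) [129 140 135] [ 44  20 140]
(420, 125) [125 138 137] [ 32  24 138]
(330, 120) [120 123 120] [ 60   6 123]
(365, 125) [60 60 59] [90  4 60]
(352, 90) [66 74 74] [30 28 74]
(443, 120) [148 143 135] [102  22 148]
(420, 210) [119 141 133] [ 41  40 141]
(247, 170) [41 38 40] [140  19  41]
(247, 185) [55 73 48] [68 87 73]
(267, 103) [28 27 29] [165  18  29]
(350, 125) [69 67 68] [135   7  69]
(290, 180) [92 95 88] [77 19 95]
rim [[0.75759807 0.29069827]]
rim [[ 0.7518537  -0.28548707]]
rim [[ 0.35065156 -0.2816065 ]]
rim [[0.35615736 0.2964993 ]]
mat (array([652.2, 180.4]), array([6.2, 3.3]), -61.3)
```

View pics/topc.png

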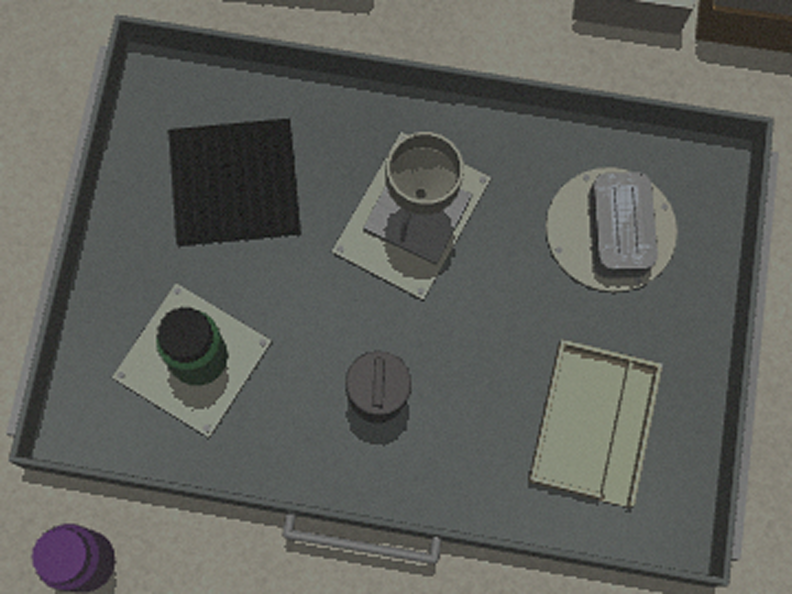

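View pics/scenec.png

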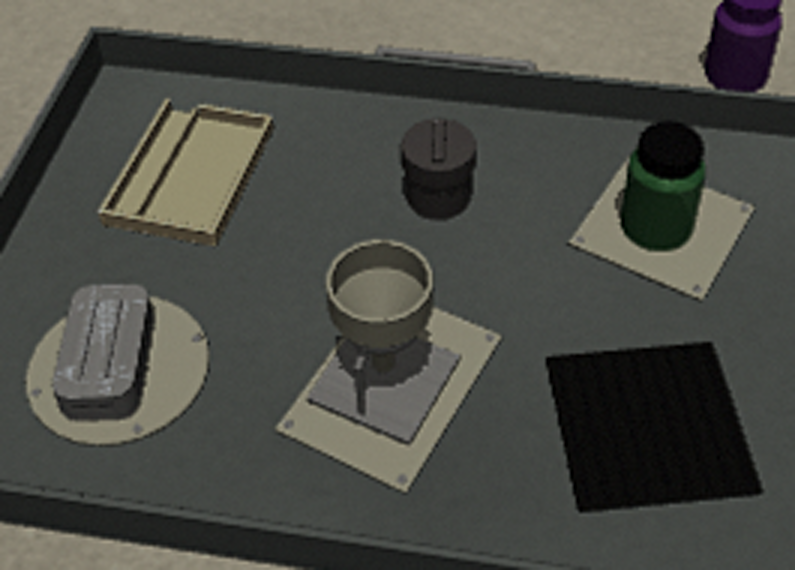

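Confirmed: the bottle is the dark green one with the black cap, at crop (188,340). The purple one at crop (70,555) is outside the drawer. Next I'll measure everything in both views.

```bash
cat > meas.py <<'E'
from h import *
off={"top":(160,20,2.2),"scene":(180,150,3)}
def px(n,p):
    x,y,k=off[n]; return (np.array(p,float)+.5)/k-.5+[x,y]
def quad(n,p,z):
    Q=cast(n,px(n,p),z)*1000; e=np.diff(np.r_[Q,Q[:1]],axis=0)
    print(n,"c",np.round(Q.mean(0),1),"sides",np.round(np.linalg.norm(e,axis=1)),"ang",np.round(np.degrees(np.arctan2(e[:,1],e[:,0]))%90,1))
def circ(n,m,box,z,lab):
    x0,y0,x1,y1=box; k=np.zeros_like(m); k[y0:y1,x0:x1]=m[y0:y1,x0:x1]
    k=cv2.morphologyEx(k,cv2.MORPH_OPEN,np.ones((2,2)))
    c=max(cv2.findContours(k,0,1)[0],key=cv2.contourArea)
    P=(cast(n,cv2.convexHull(c),z)*1000).astype(np.float32); (a,r)=cv2.minEnclosingCircle(P)
    print(lab,n,"circle",np.round(a,1),round(2*r,1),"rect",rect(P/1000))
E
python3 - <<'E'
from meas import *
print("mat");quad("top",[(168,130),(290,119),(300,234),(178,245)],.008);quad("scene",[(547,356),(713,343),(762,492),(580,511)],.008)
print("square");quad("top",[(177,284),(271,342),(208,437),(113,377)],.008);quad("scene",[(568,243),(632,160),(753,208),(703,299)],.008)
print("oblong");quad("top",[(403,132),(491,179),(423,299),(332,251)],.008)
print("foot 3 corners top/scene");
for n,p in(("top",[(364,228),(438,261),(471,195)]),("scene",[(308,399),(410,442),(461,354)])):
    Q=cast(n,px(n,p),.014)*1000; print(n,np.round(Q,1).tolist(),"c",np.round((Q[0]+Q[2])/2,1),"sides",np.round(np.linalg.norm(np.diff(Q,axis=0),axis=1),1),"ang",[round(float(np.degrees(np.arctan2(*d[::-1]))%90),1) for d in np.diff(Q,axis=0)])
print("oblong scene 3 corners");Q=cast("scene",px("scene",[(276,430),(406,491),(502,337)]),.008)*1000;print(np.round(Q,1).tolist(),(Q[0]+Q[2])/2)
T=cv2.imread("pics/top0.png").astype(int);S=cv2.imread("pics/scene0.png").astype(int)
for n,I,bx in(("top",T,(400,90,475,160)),("scene",S,(183,240,255,302))):
    circ(n,((I.max(2)>100)*255).astype(np.uint8),bx,.008,"round")
for n,I,bx in(("top",T,(225,150,270,190)),("scene",S,(385,185,420,215))):
    circ(n,((I.max(2)<50)*255).astype(np.uint8),bx,.090,"cap")
# rim of collar z=.108: left,right,top,bottom extremes of outer rim ellipse
for n,p in(("top",[(385,169),(465,171),(424,131),(424,211)]),("scene",[(326,287),(434,287),(380,239),(380,331)])):
    Q=cast(n,px(n,p),.108)*1000;print("rim",n,Q.round(1).tolist(),Q.mean(0).round(1))
print("pillbox top");
for n,p in(("top",[(594,172),(652,174),(656,270),(597,268)]),("scene",[(70,286),(149,286),(137,399),(52,396)])): quad(n,p,.034)
print("tray");quad("top",[(562,340),(661,357),(632,508),(529,485)],.019)
print("crusher top",cast("top",px("top",[(378,383)]),.064))
E
```

```text
mat
top c [638.2 170.2] sides [110. 110. 108. 110.] ang [14.4 14.1 14.3 15.5]
scene c [639.2 171.6] sides [109. 108. 108. 110.] ang [13.7 14.  14.9 14.3]
square
top c [472.1 176.9] sides [98. 98. 98. 98.] ang [66.6 66.7 66.7 66.8]
scene c [474.  178.4] sides [ 99.  95.  97. 100.] ang [64.9 66.9 67.8 68.1]
oblong
top c [631.8   8.8] sides [ 90. 128.  91. 129.] ang [68.8 69.7 69.9 69.4]
foot 3 corners top/scene
top [[610.4, 48.9], [590.3, -19.3], [655.3, -39.7]] c [632.9   4.6] sides [71.1 68.1] ang [73.6, 72.6]
scene [[657.3, -38.1], [678.5, 29.1], [609.9, 51.2]] c [633.6   6.5] sides [70.5 72.1] ang [72.5, 72.2]
oblong scene 3 corners
[[678.3, -53.9], [707.9, 31.3], [588.1, 75.4]] [633.1898128   10.72743286]
round top circle [ 645.6 -169.2] 117.7 rect (array([ 647.3, -167.5]), array([114.6, 108.9]), -66.1)
round scene circle [ 642.  -167.7] 129.0 rect (array([ 645.5, -162.6]), array([118.5, 114.4]), -13.3)
cap top circle [471.6 169.6] 44.7 rect (array([471.7, 168.7]), array([42.8, 41.5]), 8.9)
cap scene circle [469.1 175.6] 87.6 rect (array([476.5, 176.1]), array([70.1, 68.6]), -81.9)
rim top [[627.1, 36.0], [635.2, -27.0], [664.1, 9.9], [596.8, 0.4]] [630.8   4.8]
rim scene [[643.5, -23.6], [634.6, 37.4], [602.9, 0.5], [669.9, 12.3]] [637.7   6.7]
pillbox top
top c [ 644.2 -172. ] sides [50. 87. 50. 87.] ang [6.8 7.7 6.8 7.8]
scene c [ 645.8 -170.7] sides [52. 88. 52. 86.] ang [ 8.2 13.   5.9 13.2]
tray
top c [ 469.3 -169.3] sides [ 85. 132.  86. 128.] ang [88.7 84.9 86.1 84.2]
crusher top [[0.46387712 0.01592118]]
```

Careful with the scale: shifts go in shares of 50 mm and turns go in units of 0.2 rad. That gives: 0.03 m is 0.6, -0.025 m is -0.5.

```bash
cat > to.py <<'E'
# usage: to.py x y z a(deg, world angle of tool x) -> remaining shift in tool axes and turn
import sys; from h import *
o=monitor.get_obs(); M=R.from_quat(np.r_[o["tool_rot"][1:],o["tool_rot"][0]])
x=M.as_matrix()[:,0]; a=np.degrees(np.arctan2(x[1],x[0]))
print("t",round(o["t"],1),"pos",o["eef_pos"].round(4),"a",round(a,2),"F",o["contact_force"].round(1),"w",round(o["gripper_width"],2))
if len(sys.argv)>4:
    t=np.array(sys.argv[1:5],float); print("shift",M.inv().apply(t[:3]-o["eef_pos"]).round(4),"turn",round(np.radians(a-t[3]),3))
E
```

Emit:
send_path:
  rows:
    - [0,0,-0.5,0,1]
    - [0,0,-0.5,0,1]
    - [0.6,-0.38,0,0,1]
    - [0.6,-0.38,0,0,1]
    - [0.6,-0.38,0,0,1]
    - [0.6,-0.38,0,0,1]
    - [0.6,-0.38,0,0,1]
    - [0.6,-0.38,0,0,1]
    - [0.6,-0.38,0,0,1]
    - [0.6,-0.38,0,0,1]
    - [0.6,-0.38,0,0,1]
    - [0.6,-0.38,0,0,1]
    - [0.6,-0.38,0,0,1]
    - [0.6,-0.38,0,0,1]
    - [0.6,-0.38,0,0,1]
    - [0.6,-0.38,0,0,1]
    - [0.6,-0.38,0,0,1]
    - [0.6,-0.38,0,0,1]
    - [0.6,-0.38,0,0,1]
    - [0.6,-0.38,0,0,1]
  grip_n: 40

```text
t: 2.1
eef_pos: [0.604, -0.1948, 0.2809]
tool_rot: [-0.0, 0.993, 0.119, -0.0]
contact_force: [-0.0, -0.7, -0.1]
gripper_width: 1.004
grasp_force: 0.0
```

```bash
python3 to.py 0.472 0.170 0.16 7.5
```

```text
t 2.1 pos [ 0.604  -0.1948  0.2809] a 13.67 F [-0.  -0.7 -0.1] w 1.0
shift [-0.0419 -0.3856  0.121 ] turn 0.108
```

Converted, -0.0241 m is -0.482, -0.0026 m is -0.052, 0.027 rad is 0.135.

Emit:
send_path:
  rows:
    - [-0.052,-0.482,0.06,0,1]
    - [-0.052,-0.482,0.06,0,1]
    - [-0.052,-0.482,0.06,0,1]
    - [-0.052,-0.482,0.06,0,1]
    - [-0.052,-0.482,0.06,0,1]
    - [-0.052,-0.482,0.06,0,1]
    - [-0.052,-0.482,0.06,0,1]
    - [-0.052,-0.482,0.06,0,1]
    - [-0.052,-0.482,0.06,0,1]
    - [-0.052,-0.482,0.06,0,1]
    - [-0.052,-0.482,0.06,0,1]
    - [-0.052,-0.482,0.06,0,1]
    - [-0.052,-0.482,0.06,0,1]
    - [-0.052,-0.482,0.06,0,1]
    - [-0.052,-0.482,0.06,0,1]
    - [-0.052,-0.482,0.06,0,1]
    - [0,0,0.36,0.135,1]
    - [0,0,0.36,0.135,1]
    - [0,0,0.36,0.135,1]
    - [0,0,0.36,0.135,1]

```text
t: 4.1
eef_pos: [0.4715, 0.1688, 0.1603]
tool_rot: [0.0, 0.998, 0.065, -0.0]
contact_force: [0.1, -0.4, 0.7]
gripper_width: 0.995
grasp_force: 0.0
```

```bash
python3 to.py 0.472 0.170 0.026 7.5
python3 - <<'E'
from h import *
T=eyes.read_camera("top");S=eyes.read_camera("scene")
cv2.imwrite("pics/b1.png",np.hstack([cv2.resize(T[90:250,160:330],(425,400)),cv2.resize(S[120:280,330:480],(375,400))]))
E
```

```text
t 4.1 pos [0.4715 0.1688 0.1603] a 7.43 F [ 0.1 -0.4  0.7] w 1.0
shift [ 0.0007 -0.0011  0.1343] turn -0.001
```

View pics/b1.png

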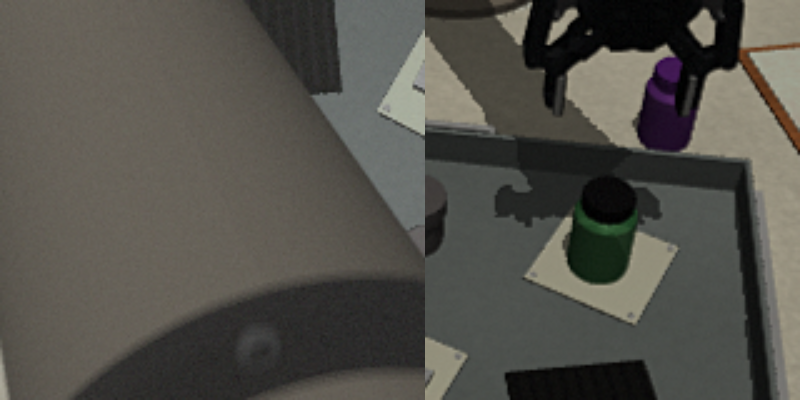

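The scene view shows the open gripper above the bottle, which stands at about (600,230) in the picture. The arm hides it in the top view. I'll lower and grip.

Emit:
send_path:
  rows:
    - [0.014,-0.02,0.3,0,1]
    - [0,0,0.3,0,1]
    - [0,0,0.3,0,1]
    - [0,0,0.3,0,1]
    - [0,0,0.3,0,1]
    - [0,0,0.3,0,1]
    - [0,0,0.3,0,1]
    - [0,0,0.3,0,1]
    - [0,0,0.28,0,1]
    - [0,0,0,0,1]
    - [0,0,0,0,0.4]
    - [0,0,0,0,0.4]
    - [0,0,0,0,0.4]
    - [0,0,0,0,0.4]
    - [0,0,0,0,0.4]
    - [0,0,0,0,0.4]
    - [0,0,0,0,0.4]
    - [0,0,0,0,0.4]
  grip_n: 40

```text
t: 6.0
eef_pos: [0.4731, 0.1705, 0.0284]
tool_rot: [-0.0, 0.998, 0.065, 0.001]
contact_force: [-0.2, -0.3, 4.9]
gripper_width: 0.591
grasp_force: 41.5
```

```bash
python3 to.py 0.472 0.170 0.026 7.5
```

```text
t 6.0 pos [0.4731 0.1705 0.0284] a 7.5 F [-0.2 -0.3  4.9] w 0.59
shift [-0.0012  0.0004  0.0024] turn 0.0
```

Converted, -0.02 m is -0.4, -0.015 m is -0.3.

Emit:
send_path:
  rows:
    - [0,0,-0.1,0,0.4]
    - [0,0,-0.3,0,0.4]
    - [0,0,-0.4,0,0.4]
    - [0,0,-0.4,0,0.4]
    - [0.3,0.04,0,0,0.4]
    - [0.3,0.04,0,0,0.4]
    - [0.3,0.04,0,0,0.4]
    - [0.3,0.04,0,0,0.4]
    - [0.3,0.04,0,0,0.4]
    - [0.3,0.04,0,0,0.4]
    - [0.3,0.04,0,0,0.4]
    - [0.3,0.04,0,0,0.4]
    - [0.3,0.04,0,0,0.4]
    - [0.3,0.04,0,0,0.4]
    - [0.3,0.04,0,0,0.4]
    - [0,0,0,0,0.4]

```text
t: 7.6
eef_pos: [0.6405, 0.1691, 0.0875]
tool_rot: [-0.0, 0.998, 0.065, 0.001]
contact_force: [-0.2, 0.5, -1.8]
gripper_width: 0.599
grasp_force: 42.0
```

```bash
python3 to.py 0.639 0.171 0.0284 7.5
```

```text
t 7.6 pos [0.6405 0.1691 0.0875] a 7.41 F [-0.2  0.5 -1.8] w 0.6
shift [-0.0013 -0.0021  0.059 ] turn -0.002
```

Holding it (−1.8 N). I'll lower it gently onto the mat.

Converted, 0.015 m is 0.3, 0.01 m is 0.2.

Emit:
send_path:
  rows:
    - [-0.02,-0.04,0.3,0,0.4]
    - [0,0,0.3,0,0.4]
    - [0,0,0.2,0,0.4]
    - [0,0,0.12,0,0.4]
    - [0,0,0.08,0,0.4]
    - [0,0,0.06,0,0.4]
    - [0,0,0.04,0,0.4]
    - [0,0,0.04,0,0.4]
    - [0,0,0,0,0.4]
    - [0,0,0,0,0.4]

```text
t: 8.6
eef_pos: [0.6378, 0.1717, 0.0305]
tool_rot: [-0.0, 0.998, 0.065, 0.0]
contact_force: [0.2, 0.0, -2.3]
gripper_width: 0.597
grasp_force: 42.0
```

```bash
python3 to.py 0.639 0.171 0.0284 7.5
```

```text
t 8.6 pos [0.6378 0.1717 0.0305] a 7.49 F [ 0.2  0.  -2.3] w 0.6
shift [0.0011 0.0008 0.0021] turn -0.0
```

Emit:
send_path:
  rows:
    - [0,0,0.02,0,0.4]
    - [0,0,0.02,0,0.4]
    - [0,0,0.01,0,0.4]
    - [0,0,0,0,0.4]
    - [0,0,0,0,0.4]

```text
t: 9.1
eef_pos: [0.6378, 0.1716, 0.0285]
tool_rot: [0.0, 0.998, 0.065, 0.0]
contact_force: [-2.4, -1.9, 6.4]
gripper_width: 0.596
grasp_force: 42.6
```

```bash
python3 to.py 0.639 0.171 0.0284 7.5
```

```text
t 9.1 pos [0.6378 0.1716 0.0285] a 7.49 F [-2.4 -1.9  6.4] w 0.6
shift [0.0011 0.0008 0.0001] turn -0.0
```

Converted, -0.03 m is -0.6, 0.0205 m is 0.41.

Emit:
send_path:
  rows:
    - [0,0,0,0,0.65]
    - [0,0,0,0,0.72]
    - [0,0,0,0,0.85]
    - [0,0,0,0,1]
    - [0,0,0,0,1]
    - [0,0,-0.4,0,1]
    - [0,0,-0.6,0,1]
    - [0,0,-0.6,0,1]
    - [0,0,-0.6,0,1]
    - [0,0,-0.6,0,1]
    - [-0.066,0.41,0,0,1]
    - [-0.066,0.41,0,0,1]
    - [-0.066,0.41,0,0,1]
    - [-0.066,0.41,0,0,1]
    - [-0.066,0.41,0,0,1]
    - [-0.066,0.41,0,0,1]
    - [-0.066,0.41,0,0,1]
    - [-0.066,0.41,0,0,1]
    - [0,0,0,0,1]

```text
t: 11.0
eef_pos: [0.6327, 0.0011, 0.1675]
tool_rot: [0.001, 0.998, 0.063, -0.0]
contact_force: [0.4, 0.2, 0.1]
gripper_width: 1.0
grasp_force: 0.0
```

```bash
python3 to.py 0.6333 0.0056 0.073 7.5
python3 - <<'E'
from h import *
T=eyes.read_camera("top");S=eyes.read_camera("scene")
cv2.imwrite("pics/c1.png",np.hstack([cv2.resize(T[40:240,180:420],(400,333)),cv2.resize(S[160:340,230:450],(400,333))]))
E
```

```text
t 11.0 pos [0.6327 0.0011 0.1675] a 7.19 F [0.4 0.2 0.1] w 1.0
shift [ 0.0012 -0.0046  0.0945] turn -0.005
```

View pics/c1.png

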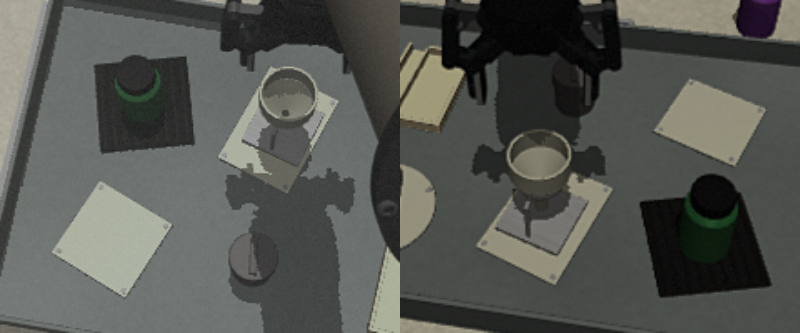

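The bottle stands upright on the mat (picture 712,235), the square plate is free, and the funnel hasn't moved (288,95). I'll lower onto the collar and grip.

Emit:
send_path:
  rows:
    - [0.02,-0.09,0,-0.025,1]
    - [0,0,0.3,0,1]
    - [0,0,0.3,0,1]
    - [0,0,0.3,0,1]
    - [0,0,0.3,0,1]
    - [0,0,0.3,0,1]
    - [0,0,0.24,0,1]
    - [0,0,0.16,0,1]
    - [0,0,0,0,1]
    - [0,0,0,0,0.6]
    - [0,0,0,0,0.6]
    - [0,0,0,0,0.6]
    - [0,0,0,0,0.6]
    - [0,0,0,0,0.6]
    - [0,0,0,0,0.6]
    - [0,0,0,0,0.6]
  grip_n: 40

```text
t: 12.7
eef_pos: [0.6345, 0.0099, 0.0744]
tool_rot: [0.0, 0.998, 0.068, 0.001]
contact_force: [0.5, -1.2, 5.7]
gripper_width: 0.683
grasp_force: 42.0
```

```bash
python3 to.py 0.6333 0.0056 0.073 7.5
```

```text
t 12.7 pos [0.6345 0.0099 0.0744] a 7.74 F [ 0.5 -1.2  5.7] w 0.68
shift [-0.0018  0.0041  0.0014] turn 0.004
```

Emit:
send_path:
  rows:
    - [0,0,-0.1,0,0.6]
    - [0,0,-0.3,0,0.6]
    - [0,0,-0.4,0,0.6]
    - [0,0,-0.3,0,0.6]
    - [-0.195,-0.268,0,0,0.6]
    - [-0.195,-0.268,0,0,0.6]
    - [-0.195,-0.268,0,0,0.6]
    - [-0.195,-0.268,0,0,0.6]
    - [-0.195,-0.268,0,0,0.6]
    - [-0.195,-0.268,0,0,0.6]
    - [-0.195,-0.268,0,0,0.6]
    - [-0.195,-0.268,0,0,0.6]
    - [-0.195,-0.268,0,0,0.6]
    - [-0.195,-0.268,0,0,0.6]
    - [-0.195,-0.268,0,0,0.6]
    - [-0.195,-0.268,0,0,0.6]
    - [-0.195,-0.268,0,0,0.6]
    - [-0.195,-0.268,0,0,0.6]
    - [0,0,0,0.25,0.6]
    - [0,0,0,0.275,0.6]

```text
t: 14.7
eef_pos: [0.4717, 0.1786, 0.1279]
tool_rot: [-0.0, 1.0, 0.015, 0.0]
contact_force: [-0.0, 0.6, -2.0]
gripper_width: 0.69
grasp_force: 43.6
```

Emit:
send_path:
  rows:
    - [0,0,0,0,0.6]
    - [0,0,0,0,0.6]
    - [0,0,0,0,0.6]

```text
t: 15.0
eef_pos: [0.4725, 0.1776, 0.1278]
tool_rot: [0.0, 1.0, 0.016, 0.0]
contact_force: [-0.0, -0.1, -1.9]
gripper_width: 0.685
grasp_force: 43.6
```

```bash
python3 to.py 0.474 0.1775 0.0745 1.7
python3 - <<'E'
from h import *
S=eyes.read_camera("scene")
cv2.imwrite("pics/d1.png",S); cv2.imwrite("pics/d1c.png",cv2.resize(S[150:270,330:490],None,fx=4.5,fy=4.5,interpolation=cv2.INTER_CUBIC))
E
```

```text
t 15.0 pos [0.4725 0.1776 0.1278] a 1.82 F [-0.  -0.1 -1.9] w 0.69
shift [0.0015 0.0002 0.0533] turn 0.002
```

View pics/d1c.png

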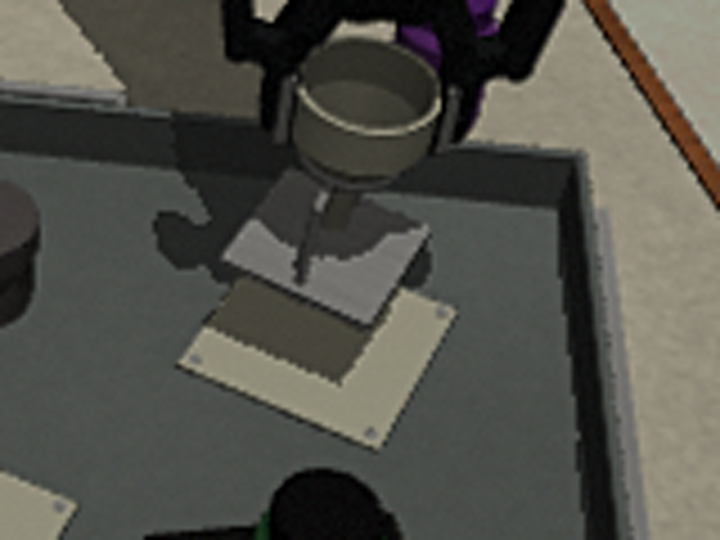

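The funnel is upright and level, held over the square plate. The visible foot corners are at crop (222,260), (373,322) and (430,230), and the plate corners at (179,364), (379,448) and (457,313).

```bash
python3 - <<'E'
from h import *
def f(p,z,l):
    P=(np.array(p,float)+.5)/4.5-.5+[330,150]; Q=cast("scene",P,z)*1000; d=np.diff(Q,axis=0)
    print(l,"c",((Q[0]+Q[2])/2).round(1),"sides",np.linalg.norm(d,axis=1).round(1),"ang",(np.degrees(np.arctan2(d[:,1],d[:,0]))%90).round(1))
f([(222,260),(373,322),(430,230)],.0674,"foot"); f([(179,364),(379,448),(457,313)],.008,"plate")
E
```

```text
foot c [472.  173.4] sides [72.2 66.7] ang [66.6 66.9]
plate c [473.9 178. ] sides [98.7 96.6] ang [67.8 66.9]
```

Converted, -0.0038 m is -0.076, 0.0022 m is 0.044.

Emit:
send_path:
  rows:
    - [0.044,-0.076,0,0,0.6]
    - [0,0,0.24,0,0.6]
    - [0,0,0.24,0,0.6]
    - [0,0,0.24,0,0.6]
    - [0,0,0.16,0,0.6]
    - [0,0,0.08,0,0.6]
    - [0,0,0.02,0,0.6]
    - [0,0,0,0,0.6]
    - [0,0,0,0,0.6]

```text
t: 15.95
eef_pos: [0.475, 0.1816, 0.0792]
tool_rot: [-0.0, 1.0, 0.015, 0.0]
contact_force: [0.0, 0.4, -1.5]
gripper_width: 0.689
grasp_force: 43.6
```

```bash
python3 to.py 0.4745 0.1813 0.0745 1.7
python3 - <<'E'
from h import *
S=eyes.read_camera("scene")
cv2.imwrite("pics/d2.png",S); cv2.imwrite("pics/d2c.png",cv2.resize(S[165:265,350:450],None,fx=6,fy=6,interpolation=cv2.INTER_CUBIC))
E
```

```text
t 15.9 pos [0.475  0.1816 0.0792] a 1.77 F [ 0.   0.4 -1.5] w 0.69
shift [-0.0005  0.0003  0.0047] turn 0.001
```

View pics/d2c.png

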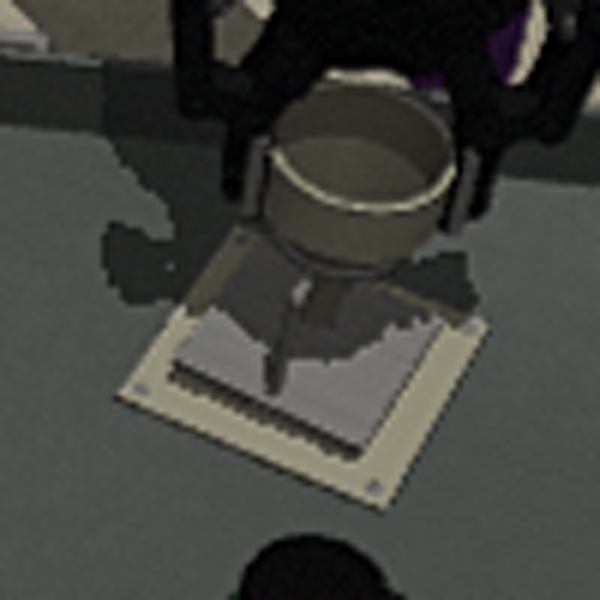

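```bash
python3 - <<'E'
from h import *
def f(p,z,l,s):
    P=(np.array(p,float)+.5)/6-.5+[350,165]; Q=cast("scene",P,z)*1000; d=np.diff(Q,axis=0)
    a=np.degrees(np.arctan2(d[:,1],d[:,0])); m=np.radians(a.mean()); e1=np.array([np.cos(m-np.pi/4),np.sin(m-np.pi/4)]);e2=np.array([-e1[1],e1[0]])
    print(l,"c",((Q[0]+Q[2])/2).round(1),"sides",np.linalg.norm(d,axis=1).round(1),"ang",(a%90).round(1), "c from front corner",(Q[1]-e1*s/2+e2*s/2).round(1))
f([(173,362),(360,450),(443,322)],.0188,"foot",72); f([(116,396),(384,510),(491,324)],.008,"plate",100)
E
```

```text
foot c [474.7 177.5] sides [71.2 70.3] ang [64.  65.4] c from front corner [474.4 177.7]
plate c [473.2 177.8] sides [99.4 99.8] ang [67.5 67. ] c from front corner [472.7 177.5]
```

Emit:
send_path:
  rows:
    - [-0.028,0,0,-0.13,0.6]
    - [0,0,0.04,0,0.6]
    - [0,0,0.02,0,0.6]
    - [0,0,0.02,0,0.6]
    - [0,0,0.01,0,0.6]
    - [0,0,0.01,0,0.6]
    - [0,0,0,0,0.6]
    - [0,0,0,0,0.6]

```text
t: 16.8
eef_pos: [0.4738, 0.1814, 0.0743]
tool_rot: [-0.0, 1.0, 0.028, 0.001]
contact_force: [-0.3, -1.6, 6.1]
gripper_width: 0.688
grasp_force: 43.9
```

```bash
python3 to.py 0.4745 0.1813 0.0745 1.7
```

```text
t 16.8 pos [0.4738 0.1814 0.0743] a 3.24 F [-0.3 -1.6  6.1] w 0.69
shift [ 0.0007  0.0001 -0.0002] turn 0.027
```

Emit:
send_path:
  rows:
    - [0,0,0,0,0.72]
    - [0,0,0,0,0.8]
    - [0,0,0,0,1]
    - [0,0,0,0,1]
    - [0,0,0,0,1]
    - [0,0,-0.2,0,1]
    - [0,0,-0.4,0,1]
    - [0,0,-0.6,0,1]
    - [0,0,-0.6,0,1]
    - [0,0,0,0,1]

```text
t: 17.8
eef_pos: [0.4757, 0.1829, 0.1683]
tool_rot: [-0.001, 1.0, 0.028, 0.004]
contact_force: [0.0, 0.1, -0.6]
gripper_width: 1.003
grasp_force: 0.0
```

Emit:
send_path:
  rows:
    - [0.178,0.424,0,0,1]
    - [0.178,0.424,0,0,1]
    - [0.178,0.424,0,0,1]
    - [0.178,0.424,0,0,1]
    - [0.178,0.424,0,0,1]
    - [0.178,0.424,0,0,1]
    - [0.178,0.424,0,0,1]
    - [0.178,0.424,0,0,1]
    - [0.178,0.424,0,0,1]
    - [0.178,0.424,0,0,1]
    - [0.178,0.424,0,0,1]
    - [0.178,0.424,0,0,1]
    - [0.178,0.424,0,0,1]
    - [0.178,0.424,0,0,1]
    - [0.178,0.424,0,0,1]
    - [0.178,0.424,0,0,1]
    - [0.178,0.424,0,0,1]
    - [0,0,0,-0.375,1]
    - [0,0,0,0,1]
    - [0,0,0,0,1]

```text
t: 19.8
eef_pos: [0.6445, -0.1691, 0.1635]
tool_rot: [-0.0, 0.998, 0.065, -0.0]
contact_force: [0.1, -0.0, 0.6]
gripper_width: 0.998
grasp_force: 0.0
```

```bash
python3 to.py 0.645 -0.171 0.009 7.5
python3 - <<'E'
from h import *
T=eyes.read_camera("top");S=eyes.read_camera("scene");cv2.imwrite("pics/eT.png",T);cv2.imwrite("pics/eS.png",S)
cv2.imwrite("pics/e1.png",np.hstack([cv2.resize(T[130:230,200:300],(400,400),interpolation=cv2.INTER_CUBIC),cv2.resize(S[170:270,350:450],(400,400),interpolation=cv2.INTER_CUBIC)]))
E
```

```text
t 19.8 pos [ 0.6445 -0.1691  0.1635] a 7.49 F [ 0.1 -0.   0.6] w 1.0
shift [0.0003 0.0021 0.1545] turn -0.0
```

View pics/e1.png

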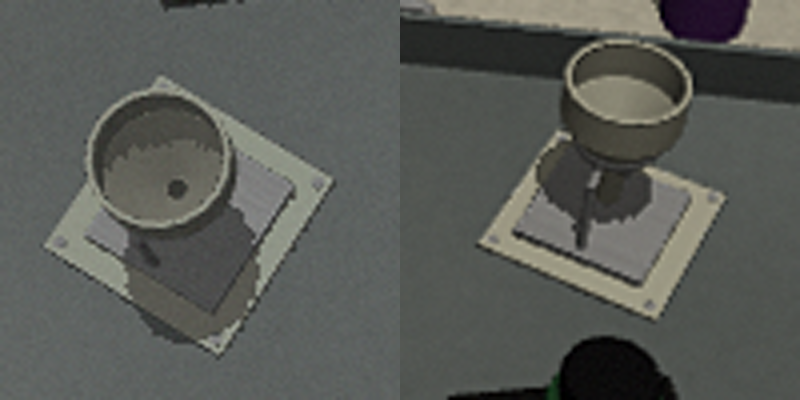

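The funnel stands upright on the square plate and looks centred. Foot corners in the top view are (85,240), (212,312) and (295,190), and plate corners are (43,245), (218,356) and (334,182). I'll put numbers on that and lower onto the pillbox.

```bash
python3 - <<'E'
from h import *
def f(n,o,p,z,l):
    P=(np.array(p,float)+.5)/4-.5+o; Q=cast(n,P,z)*1000; d=np.diff(Q,axis=0)
    print(l,"c",((Q[0]+Q[2])/2).round(1),"sides",np.linalg.norm(d,axis=1).round(1),"ang",(np.degrees(np.arctan2(d[:,1],d[:,0]))%90).round(1))
f("top",[200,130],[(85,240),(212,312),(295,190)],.014,"foot"); f("top",[200,130],[(43,245),(218,356),(334,182)],.008,"plate")
f("scene",[350,170],[(113,232),(241,281),(291,197)],.014,"foot"); f("scene",[350,170],[(77,243),(259,321),(326,196)],.008,"plate")
E
```

```text
foot c [470.3 175.6] sides [69.4 69.3] ang [69.3 66.2]
plate c [472.2 177.4] sides [99.1 98.7] ang [66.6 66.6]
foot c [475.1 176.6] sides [70.2 68.4] ang [69.8 67. ]
plate c [473.  177.4] sides [101.4  99.2] ang [67.2 68.2]
```

Emit:
send_path:
  rows:
    - [0,0.04,0.2,0,1]
    - [0,0,0.36,0,1]
    - [0,0,0.36,0,1]
    - [0,0,0.36,0,1]
    - [0,0,0.36,0,1]
    - [0,0,0.36,0,1]
    - [0,0,0.36,0,1]
    - [0,0,0.3,0,1]
    - [0,0,0.2,0,1]
    - [0,0,0.14,0,1]
    - [0,0,0.06,0,1]
    - [0,0,0,0,1]
    - [0,0,0,0,1]

```text
t: 21.2
eef_pos: [0.6455, -0.1719, 0.0114]
tool_rot: [0.0, 0.998, 0.066, 0.001]
contact_force: [0.1, -0.1, 0.9]
gripper_width: 0.998
grasp_force: 0.0
```

```bash
python3 to.py 0.645 -0.171 0.009 7.5
```

```text
t 21.2 pos [ 0.6455 -0.1719  0.0114] a 7.55 F [ 0.1 -0.1  0.9] w 1.0
shift [-0.0004 -0.001   0.0024] turn 0.001
```

Funnel: offset about 1 mm, yaw about 1°, which is good. Now I'll close on the pillbox and lift it a little.

Emit:
send_path:
  rows:
    - [0,0,0.02,0,0.4]
    - [0,0,0,0,0.4]
    - [0,0,0,0,0.4]
    - [0,0,0,0,0.4]
    - [0,0,0,0,0.4]
    - [0,0,0,0,0.4]
    - [0,0,0,0,0.4]
    - [0,0,0,0,0.4]
    - [0,0,0,0,0.4]
  grip_n: 50

```text
t: 22.1
eef_pos: [0.6456, -0.1719, 0.0106]
tool_rot: [0.0, 0.998, 0.066, 0.001]
contact_force: [-0.9, 0.6, 5.8]
gripper_width: 0.576
grasp_force: 52.1
```

```bash
python3 to.py 0.645 -0.171 0.011 7.5
```

```text
t 22.1 pos [ 0.6456 -0.1719  0.0106] a 7.55 F [-0.9  0.6  5.8] w 0.58
shift [-0.0005 -0.001  -0.0004] turn 0.001
```

Emit:
send_path:
  rows:
    - [0,0,-0.08,0,0.4]
    - [0,0,-0.2,0,0.4]
    - [0,0,-0.32,0,0.4]
    - [0,0,-0.4,0,0.4]
    - [0,0,-0.2,0,0.4]
    - [0,0,0,0,0.4]
    - [0,0,0,0,0.4]

```text
t: 22.8
eef_pos: [0.6449, -0.1719, 0.0699]
tool_rot: [0.0, 0.998, 0.066, 0.0]
contact_force: [0.7, 0.7, -1.5]
gripper_width: 0.573
grasp_force: 51.5
```

```bash
python3 to.py 0.6325 0.0095 0.07 -20.4
```

```text
t 22.8 pos [ 0.6449 -0.1719  0.0699] a 7.55 F [ 0.7  0.7 -1.5] w 0.57
shift [ 1.150e-02 -1.815e-01 -1.000e-04] turn 0.488
```

Converted, 0.0008 m is 0.016, -0.013 m is -0.26, 0.1 rad is 0.5.

Emit:
send_path:
  rows:
    - [0.016,-0.26,0,0,0.4]
    - [0.016,-0.26,0,0,0.4]
    - [0.016,-0.26,0,0,0.4]
    - [0.016,-0.26,0,0,0.4]
    - [0.016,-0.26,0,0,0.4]
    - [0.016,-0.26,0,0,0.4]
    - [0.016,-0.26,0,0,0.4]
    - [0.016,-0.26,0,0,0.4]
    - [0.016,-0.26,0,0,0.4]
    - [0.016,-0.26,0,0,0.4]
    - [0.016,-0.26,0,0,0.4]
    - [0.016,-0.26,0,0,0.4]
    - [0.016,-0.26,0,0,0.4]
    - [0.016,-0.25,0,0,0.4]
    - [0,0,0,0.5,0.4]
    - [0,0,0,0.5,0.4]
    - [0,0,0,0.5,0.4]
    - [0,0,0,0.5,0.4]
    - [0,0,0,0.44,0.4]
    - [0,0,0,0,0.4]

```text
t: 24.8
eef_pos: [0.6323, 0.0102, 0.0698]
tool_rot: [0.0, 0.984, -0.177, 0.0]
contact_force: [0.1, -0.2, -2.3]
gripper_width: 0.578
grasp_force: 51.5
```

Emit:
send_path:
  rows:
    - [0,0,0.3,0,0.4]
    - [0,0,0.3,0,0.4]
    - [0,0,0.2,0,0.4]
    - [0,0,0.16,0,0.4]
    - [0,0,0.08,0,0.4]
    - [0,0,0.04,0,0.4]
    - [0,0,0,0,0.4]
    - [0,0,0,0,0.4]

```text
t: 25.6
eef_pos: [0.6327, 0.0096, 0.0163]
tool_rot: [-0.0, 0.984, -0.177, 0.0]
contact_force: [-0.9, -0.1, -1.8]
gripper_width: 0.574
grasp_force: 51.5
```

```bash
python3 to.py 0.6325 0.0095 0.0106 -20.4
python3 - <<'E'
from h import *
T=eyes.read_camera("top");S=eyes.read_camera("scene");cv2.imwrite("pics/fS.png",S);cv2.imwrite("pics/fT.png",T)
cv2.imwrite("pics/f1.png",np.hstack([cv2.resize(T[60:170,295:405],(400,400),interpolation=cv2.INTER_CUBIC),cv2.resize(S[220:320,260:360],(400,400),interpolation=cv2.INTER_CUBIC)]))
E
```

```text
t 25.6 pos [0.6327 0.0096 0.0163] a -20.41 F [-0.9 -0.1 -1.8] w 0.57
shift [-0.0002  0.0002  0.0057] turn -0.0
```

View pics/f1.png

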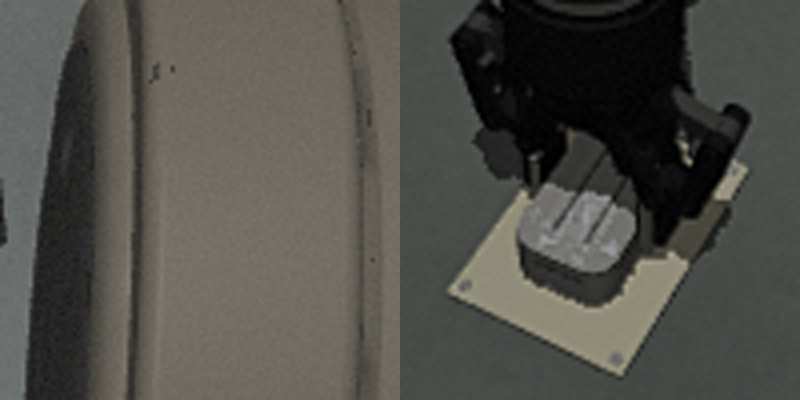

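The pillbox is just above the oblong plate and lined up with it. I'll set it down, release, clear off and measure.

Emit:
send_path:
  rows:
    - [0,0,0.06,0,0.4]
    - [0,0,0.03,0,0.4]
    - [0,0,0.02,0,0.4]
    - [0,0,0.01,0,0.4]
    - [0,0,0,0,0.4]
    - [0,0,0,0,0.4]

```text
t: 26.3
eef_pos: [0.6322, 0.0096, 0.0106]
tool_rot: [0.0, 0.984, -0.177, -0.0]
contact_force: [-3.3, -0.9, 6.2]
gripper_width: 0.582
grasp_force: 52.4
```

```bash
python3 to.py 0.6325 0.0095 0.0106 -20.4
```

```text
t 26.3 pos [0.6322 0.0096 0.0106] a -20.41 F [-3.3 -0.9  6.2] w 0.58
shift [ 0.0003 -0.     -0.    ] turn -0.0
```

Careful with the scale: shifts go in shares of 50 mm and turns go in units of 0.2 rad. That gives: -0.035 m is -0.7, -0.025 m is -0.5.

Emit:
send_path:
  rows:
    - [0,0,0,0,0.65]
    - [0,0,0,0,0.75]
    - [0,0,0,0,1]
    - [0,0,0,0,1]
    - [0,0,0,0,1]
    - [0,0,-0.2,0,1]
    - [0,0,-0.5,0,1]
    - [0,0,-0.7,0,1]
    - [0,0,-0.7,0,1]
    - [0,0,-0.7,0,1]
    - [0,0,-0.4,0,1]

```text
t: 27.4
eef_pos: [0.6337, 0.0097, 0.174]
tool_rot: [-0.001, 0.984, -0.177, 0.002]
contact_force: [-0.6, -0.6, 1.0]
gripper_width: 1.0
grasp_force: 0.0
```

Emit:
send_path:
  rows:
    - [-0.102,-0.308,0,0,1]
    - [-0.102,-0.308,0,0,1]
    - [-0.102,-0.308,0,0,1]
    - [-0.102,-0.308,0,0,1]
    - [-0.102,-0.308,0,0,1]
    - [-0.102,-0.308,0,0,1]
    - [-0.102,-0.308,0,0,1]
    - [-0.102,-0.308,0,0,1]
    - [-0.102,-0.308,0,0,1]
    - [-0.102,-0.308,0,0,1]
    - [0,0,0,0,1]
    - [0,0,0,0,1]

```text
t: 28.6
eef_pos: [0.6382, 0.1718, 0.1697]
tool_rot: [0.0, 0.984, -0.177, 0.0]
contact_force: [0.4, 0.1, 0.2]
gripper_width: 0.995
grasp_force: 0.0
```

```bash
python3 to.py 0.6378 0.1716 0.0285 -20.4
python3 - <<'E'
from h import *
T=eyes.read_camera("top");S=eyes.read_camera("scene");cv2.imwrite("pics/gS.png",S);cv2.imwrite("pics/gT.png",T)
cv2.imwrite("pics/g1.png",np.hstack([cv2.resize(T[65:165,295:395],(400,400),interpolation=cv2.INTER_CUBIC),cv2.resize(S[220:320,260:360],(400,400),interpolation=cv2.INTER_CUBIC)]))
E
```

```text
t 28.6 pos [0.6382 0.1718 0.1697] a -20.38 F [0.4 0.1 0.2] w 0.99
shift [-0.0003  0.0002  0.1412] turn 0.0
```

View pics/g1.png

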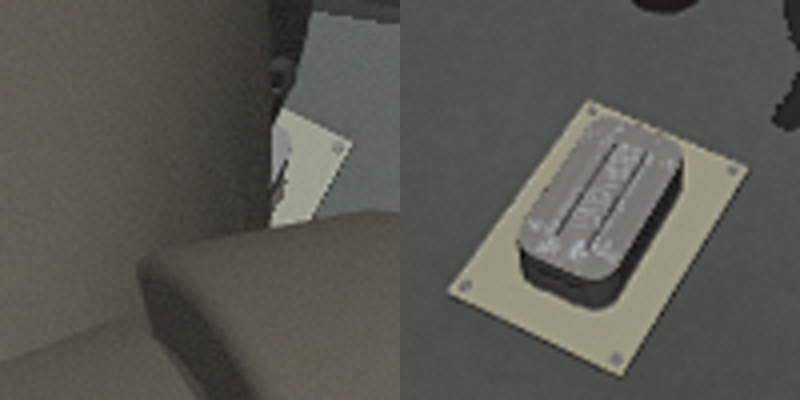

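The pillbox lies on the oblong plate with its edges parallel to it. The plate corners are at (590,99), (749,168), (624,377) and (446,291) in the scene half. I'll check the numbers.

```bash
python3 - <<'E'
from h import *
c=lambda p,z: cast("scene",(np.array(p,float)-[400,0]+.5)/4-.5+[260,220],z)*1000
P=c([(590,99),(749,168),(624,377),(446,291)],.008); print("plate c",P.mean(0).round(1),"long ang",[round(float(np.degrees(np.arctan2(*d[::-1]))),1) for d in (P[0]-P[3],P[1]-P[2])])
L=c([(521,236),(583,130)],.034);Rr=c([(627,255),(682,172)],.034);F=c([(602,117),(668,140)],.034);N=c([(533,261),(594,279)],.034)
for l,d in(("long",L[1]-L[0]),("long",Rr[1]-Rr[0]),("short",F[1]-F[0]),("short",N[1]-N[0])): print(l,round(float(np.degrees(np.arctan2(*d[::-1]))),1))
u=(P[0]-P[3]+P[1]-P[2]);u/=np.linalg.norm(u);v=np.array([-u[1],u[0]]);o=P.mean(0)
for n,Q,w in(("L",L,v),("R",Rr,v),("F",F,u),("N",N,u)): print(n,((Q-o)@w).round(1))
E
python3 to.py 0.6378 0.1716 0.0285 -20.4
```

```text
plate c [632.1  10.7] long ang [159.4, 160.7]
long 165.1
long 159.7
short 74.4
short 79.4
L [21.3 27.1]
R [-25.9 -26.3]
F [39.9 42.5]
N [-46.3 -41.6]
t 28.7 pos [0.6384 0.1703 0.1697] a -20.49 F [-1.4 -1.3 -0. ] w 1.0
shift [-0.0011 -0.0011  0.1412] turn -0.002
```

Centred within about 1–2 mm and the yaw is close. I'll recheck it once the arm is clear. Now the bottle.

Converted, 0.016 m is 0.32, 0.012 m is 0.24.

Emit:
send_path:
  rows:
    - [0,0,0.2,0,1]
    - [0,0,0.32,0,1]
    - [0,0,0.32,0,1]
    - [0,0,0.32,0,1]
    - [0,0,0.32,0,1]
    - [0,0,0.32,0,1]
    - [0,0,0.32,0,1]
    - [0,0,0.32,0,1]
    - [0,0,0.24,0,1]
    - [0,0,0.14,0,1]
    - [0,0,0,0,1]
    - [0,0,0,0,0.4]
    - [0,0,0,0,0.4]
    - [0,0,0,0,0.4]
    - [0,0,0,0,0.4]
    - [0,0,0,0,0.4]
    - [0,0,0,0,0.4]
    - [0,0,0,0,0.4]
  grip_n: 40

```text
t: 30.5
eef_pos: [0.639, 0.172, 0.0299]
tool_rot: [-0.0, 0.984, -0.177, 0.001]
contact_force: [-0.9, 0.6, 4.8]
gripper_width: 0.601
grasp_force: 42.3
```

```bash
python3 to.py 0.6378 0.1716 0.0285 -20.4
```

```text
t 30.5 pos [0.639  0.172  0.0299] a -20.41 F [-0.9  0.6  4.8] w 0.6
shift [-0.001   0.0008  0.0014] turn -0.0
```

Emit:
send_path:
  rows:
    - [0,0,-0.1,0,0.4]
    - [0,0,-0.3,0,0.4]
    - [0,0,-0.5,0,0.4]
    - [0,0,-0.5,0,0.4]
    - [0,0,-0.3,0,0.4]
    - [0,0,0,0,0.4]
    - [0,0,0,0,0.4]

```text
t: 31.2
eef_pos: [0.6379, 0.1715, 0.1136]
tool_rot: [0.0, 0.984, -0.177, -0.0]
contact_force: [-0.3, 0.4, -1.9]
gripper_width: 0.598
grasp_force: 42.0
```

```bash
python3 to.py 0.6455 -0.169 0.115 -20.4
```

```text
t 31.2 pos [0.6379 0.1715 0.1136] a -20.41 F [-0.3  0.4 -1.9] w 0.6
shift [ 0.1259  0.3164 -0.0014] turn -0.0
```

Converted, 0.007 m is 0.14, 0.0176 m is 0.352.

Emit:
send_path:
  rows:
    - [0.14,0.352,0,0,0.4]
    - [0.14,0.352,0,0,0.4]
    - [0.14,0.352,0,0,0.4]
    - [0.14,0.352,0,0,0.4]
    - [0.14,0.352,0,0,0.4]
    - [0.14,0.352,0,0,0.4]
    - [0.14,0.352,0,0,0.4]
    - [0.14,0.352,0,0,0.4]
    - [0.14,0.352,0,0,0.4]
    - [0.14,0.352,0,0,0.4]
    - [0.14,0.352,0,0,0.4]
    - [0.14,0.352,0,0,0.4]
    - [0.14,0.352,0,0,0.4]
    - [0.14,0.352,0,0,0.4]
    - [0.14,0.352,0,0,0.4]
    - [0.14,0.352,0,0,0.4]
    - [0.14,0.352,0,0,0.4]
    - [0.14,0.344,0,0,0.4]
    - [0,0,0,0,0.4]

```text
t: 33.1
eef_pos: [0.6453, -0.1739, 0.1137]
tool_rot: [0.001, 0.984, -0.18, 0.0]
contact_force: [-0.5, 0.2, -1.9]
gripper_width: 0.597
grasp_force: 42.1
```

Emit:
send_path:
  rows:
    - [0,0,0.2,0,0.4]
    - [0,0,0.4,0,0.4]
    - [0,0,0.4,0,0.4]
    - [0,0,0.24,0,0.4]
    - [0,0,0.16,0,0.4]
    - [0,0,0.08,0,0.4]
    - [0,0,0.04,0,0.4]
    - [0,0,0,0,0.4]
    - [0,0,0,0,0.4]

```text
t: 34.0
eef_pos: [0.6465, -0.1689, 0.0385]
tool_rot: [0.0, 0.984, -0.177, 0.001]
contact_force: [-0.1, 0.6, -1.9]
gripper_width: 0.598
grasp_force: 42.1
```

```bash
python3 to.py 0.6455 -0.169 0.0299 -20.4
python3 - <<'E'
from h import *
T=eyes.read_camera("top");S=eyes.read_camera("scene");cv2.imwrite("pics/hS.png",S);cv2.imwrite("pics/hT.png",T)
cv2.imwrite("pics/h1.png",np.hstack([cv2.resize(T[65:165,295:395],(400,400),interpolation=cv2.INTER_CUBIC),cv2.resize(S[210:310,170:270],(400,400),interpolation=cv2.INTER_CUBIC)]))
E
```

```text
t 34.0 pos [ 0.6465 -0.1689  0.0385] a -20.42 F [-0.1  0.6 -1.9] w 0.6
shift [-0.0009  0.0004  0.0086] turn -0.0
```

View pics/h1.png

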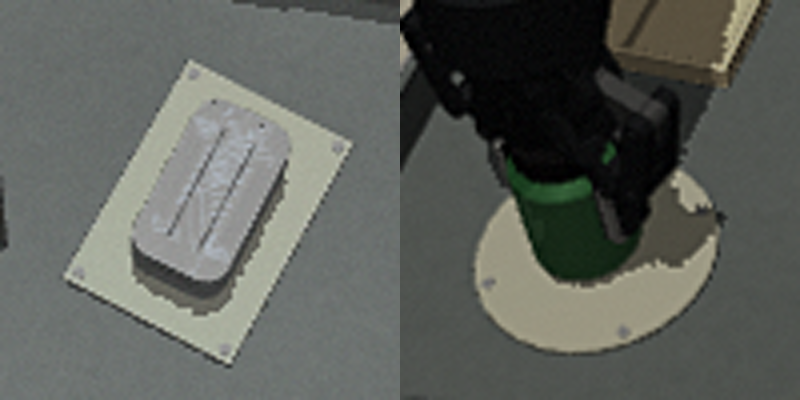

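The bottle is about 9 mm above the round plate. The pillbox in the top view is rotated about 4–5° against its plate: its long edge is at 64.7° in the picture and the plate's at 60.2°. I'll set the bottle down first, then correct the pillbox.

Emit:
send_path:
  rows:
    - [-0.018,0.008,0.08,0,0.4]
    - [0,0,0.04,0,0.4]
    - [0,0,0.02,0,0.4]
    - [0,0,0.02,0,0.4]
    - [0,0,0.02,0,0.4]
    - [0,0,0,0,0.4]
    - [0,0,0,0,0.4]

```text
t: 34.8
eef_pos: [0.6448, -0.1689, 0.03]
tool_rot: [0.0, 0.984, -0.177, -0.0]
contact_force: [-4.4, 1.8, 8.3]
gripper_width: 0.602
grasp_force: 42.9
```

```bash
python3 to.py 0.6455 -0.169 0.0299 -20.4
python3 - <<'E'
from h import *
c=lambda p,z: cast("top",(np.array(p,float)+.5)/4-.5+[295,65],z)*1000
A=lambda Q:(np.degrees(np.arctan2(Q[1,1]-Q[0,1],Q[1,0]-Q[0,0]))).round(1)
for l,p,z in(("plateL",[(65,278),(190,60)],.008),("plateR",[(229,365),(353,144)],.008),("boxL",[(133,235),(185,122)],.034),("boxR",[(240,262),(287,160)],.034),("g1",[(168,235),(217,132)],.034),("g2",[(203,248),(252,147)],.034)): print(l,A(c(p,z)))
print("plate c",c([(65,278),(190,60),(353,144),(229,365)],.008).mean(0).round(1),"box c",c([(168,235),(217,132),(203,248),(252,147)],.034).mean(0).round(1))
E
```

```text
t 34.8 pos [ 0.6448 -0.1689  0.03  ] a -20.41 F [-4.4  1.8  8.3] w 0.6
shift [ 0.0007 -0.0001  0.0001] turn -0.0
plateL -19.6
plateR -20.1
boxL -14.9
boxR -15.5
g1 -15.8
g2 -16.4
plate c [631.7   9.1] box c [631.5  10.3]
```

Emit:
send_path:
  rows:
    - [0,0,0,0,0.65]
    - [0,0,0,0,0.72]
    - [0,0,0,0,0.85]
    - [0,0,0,0,1]
    - [0,0,0,0,1]
    - [0,0,-0.4,0,1]
    - [0,0,-0.6,0,1]
    - [0,0,-0.6,0,1]
    - [0,0,-0.6,0,1]
    - [0,0,-0.6,0,1]
    - [0,0,0,0,1]
    - [0,0,0,0,1]

```text
t: 36.0
eef_pos: [0.6453, -0.169, 0.1695]
tool_rot: [0.0, 0.984, -0.177, 0.001]
contact_force: [-0.1, 0.4, -0.2]
gripper_width: 1.002
grasp_force: 0.0
```

```bash
python3 to.py 0.6315 0.0098 0.17 -15.6
```

```text
t 36.0 pos [ 0.6453 -0.169   0.1695] a -20.42 F [-0.1  0.4 -0.2] w 1.0
shift [-0.0753 -0.1627 -0.0006] turn -0.084
```

Converted, -0.0148 m is -0.296, -0.0147 m is -0.294, -0.084 rad is -0.42.

Emit:
send_path:
  rows:
    - [-0.136,-0.296,0,0,1]
    - [-0.136,-0.296,0,0,1]
    - [-0.136,-0.296,0,0,1]
    - [-0.136,-0.296,0,0,1]
    - [-0.136,-0.296,0,0,1]
    - [-0.136,-0.296,0,0,1]
    - [-0.136,-0.296,0,0,1]
    - [-0.136,-0.296,0,0,1]
    - [-0.136,-0.296,0,0,1]
    - [-0.136,-0.296,0,0,1]
    - [-0.146,-0.294,0,0,1]
    - [0,0,0,-0.42,1]
    - [0,0,0,0,1]
    - [0,0,0,0,1]

```text
t: 37.4
eef_pos: [0.6311, 0.0097, 0.1687]
tool_rot: [0.0, 0.991, -0.137, 0.0]
contact_force: [0.6, 0.2, -0.1]
gripper_width: 0.997
grasp_force: 0.0
```

```bash
python3 to.py 0.6315 0.0098 0.0106 -15.6
python3 - <<'E'
from h import *
T=eyes.read_camera("top");S=eyes.read_camera("scene");cv2.imwrite("pics/iS.png",S);cv2.imwrite("pics/iT.png",T)
cv2.imwrite("pics/i1.png",np.hstack([cv2.resize(T[75:175,390:490],(400,400),interpolation=cv2.INTER_CUBIC),cv2.resize(S[210:310,170:270],(400,400),interpolation=cv2.INTER_CUBIC)]))
E
```

```text
t 37.4 pos [0.6311 0.0097 0.1687] a -15.74 F [ 0.6  0.2 -0.1] w 1.0
shift [ 0.0003 -0.0002  0.1581] turn -0.002
```

View pics/i1.png

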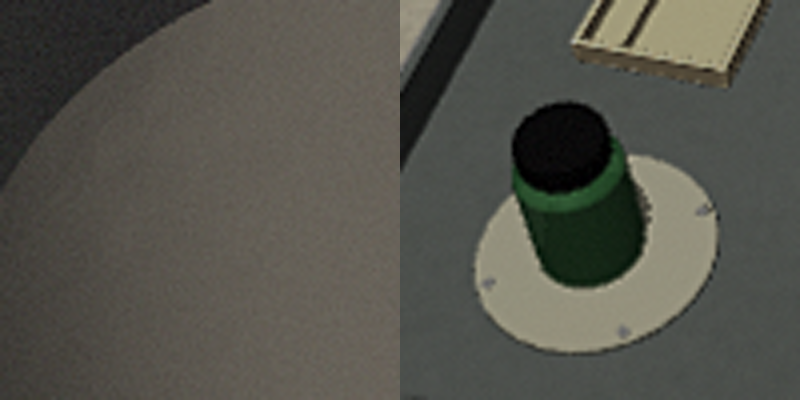

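The bottle stands upright on the round plate (picture 582,200). I'll work out its offset, then lower over the pillbox.

```bash
python3 - <<'E'
from h import *
from scipy.optimize import least_squares
c=lambda p,z: cast("scene",(np.array(p,float)-[400,0]+.5)/4-.5+[170,210],z)*1000
def fit(P,r): return least_squares(lambda x:np.hypot(*(P-x).T)-r,P.mean(0)-[10,0]).x.round(1), np.hypot(*(P-least_squares(lambda x:np.hypot(*(P-x).T)-r,P.mean(0)).x).T).round(0)
print("plate",fit(c([(474,262),(485,300),(525,340),(575,353),(640,340),(690,300),(719,235),(700,180),(660,157)],.008),58))
print("base",fit(c([(546,272),(560,282),(585,288),(610,283),(628,273),(641,255)],.008),26))
S=cv2.imread("pics/iS.png"); m=((S.max(2)<33)*255).astype(np.uint8); k=m*0; k[232:262,192:226]=m[232:262,192:226]
print("captop",fit(c([(512,147),(565,101),(611,130),(535,113),(595,109)],.090),21))
E
```

```text
plate (array([ 645.1, -164.8]), array([59., 57., 58., 59., 59., 57., 57., 59., 59.]))
base (array([ 643.4, -168.2]), array([26., 26., 26., 26., 26., 25.]))
captop (array([ 646.1, -166.4]), array([22., 22., 22., 21., 20.]))
```

Emit:
send_path:
  rows:
    - [0,0,0.2,0.015,1]
    - [0,0,0.36,0,1]
    - [0,0,0.36,0,1]
    - [0,0,0.36,0,1]
    - [0,0,0.36,0,1]
    - [0,0,0.36,0,1]
    - [0,0,0.36,0,1]
    - [0,0,0.32,0,1]
    - [0,0,0.24,0,1]
    - [0,0,0.14,0,1]
    - [0,0,0.08,0,1]
    - [0,0,0,0,1]
    - [0,0,0,0,1]

```text
t: 38.8
eef_pos: [0.6316, 0.0099, 0.0124]
tool_rot: [-0.0, 0.991, -0.137, 0.001]
contact_force: [0.5, 0.1, 0.8]
gripper_width: 0.997
grasp_force: 0.0
```

```bash
python3 to.py 0.6317 0.0095 0.0106 -15.6
```

```text
t 38.8 pos [0.6316 0.0099 0.0124] a -15.77 F [0.5 0.1 0.8] w 1.0
shift [0.0002 0.0004 0.0018] turn -0.003
```

Emit:
send_path:
  rows:
    - [0,0,0.02,0,0.4]
    - [0,0,0,0,0.4]
    - [0,0,0,0,0.4]
    - [0,0,0,0,0.4]
    - [0,0,0,0,0.4]
    - [0,0,0,0,0.4]
    - [0,0,0,0,0.4]
    - [0,0,0,0,0.4]
    - [0,0,0,0,0.4]
    - [0,0,-0.08,0,0.4]
    - [0,0,-0.08,0,0.4]
    - [0,0,0,0,0.4]
    - [0,0,0,0.19,0.4]
    - [0,0.02,0,0.19,0.4]
    - [0,0,0,0,0.4]
    - [0,0,0,0,0.4]
  grip_n: 50

```text
t: 40.4
eef_pos: [0.6307, 0.0089, 0.0187]
tool_rot: [0.0, 0.985, -0.174, -0.0]
contact_force: [0.6, -0.5, -1.8]
gripper_width: 0.575
grasp_force: 51.3
```

```bash
python3 to.py 0.6317 0.0090 0.0110 -20.0
```

```text
t 40.4 pos [0.6307 0.0089 0.0187] a -20.09 F [ 0.6 -0.5 -1.8] w 0.57
shift [ 0.0009 -0.0005  0.0077] turn -0.002
```

Emit:
send_path:
  rows:
    - [0,0,0.06,0,0.4]
    - [0,0,0.04,0,0.4]
    - [0,0,0.02,0,0.4]
    - [0,0,0.02,0,0.4]
    - [0,0,0.01,0,0.4]
    - [0,0,0,0,0.4]
    - [0,0,0,0,0.4]

```text
t: 41.1
eef_pos: [0.6307, 0.0089, 0.0116]
tool_rot: [0.0, 0.985, -0.175, -0.0]
contact_force: [-3.4, -0.0, 3.6]
gripper_width: 0.571
grasp_force: 51.9
```

```bash
python3 to.py 0.6317 0.0090 0.0110 -20.0
```

```text
t 41.1 pos [0.6307 0.0089 0.0116] a -20.12 F [-3.4 -0.   3.6] w 0.57
shift [ 0.0009 -0.0004  0.0006] turn -0.002
```

Converted, -0.04 m is -0.8, -0.035 m is -0.7.

Emit:
send_path:
  rows:
    - [0,0,0,0,0.65]
    - [0,0,0,0,0.75]
    - [0,0,0,0,1]
    - [0,0,0,0,1]
    - [0,0,0,0,1]
    - [0,0,-0.2,0,1]
    - [0,0,-0.5,0,1]
    - [0,0,-0.8,0,1]
    - [0,0,-0.8,0,1]
    - [0,0,-0.8,0,1]
    - [0,0,-0.8,0,1]
    - [0,0,-0.8,0,1]
    - [0,0,-0.7,0,1]
    - [0,0,0,0,1]

```text
t: 42.5
eef_pos: [0.6336, 0.0093, 0.2884]
tool_rot: [-0.001, 0.985, -0.175, 0.005]
contact_force: [0.2, 0.5, -1.1]
gripper_width: 1.003
grasp_force: 0.0
```

Emit:
send_path:
  rows:
    - [-0.134,0.592,0,0,1]
    - [-0.134,0.592,0,0,1]
    - [-0.134,0.592,0,0,1]
    - [-0.134,0.592,0,0,1]
    - [-0.134,0.592,0,0,1]
    - [-0.134,0.592,0,0,1]
    - [-0.134,0.592,0,0,1]
    - [-0.134,0.592,0,0,1]
    - [-0.134,0.592,0,0,1]
    - [-0.134,0.592,0,0,1]
    - [-0.134,0.592,0,0,1]
    - [-0.134,0.592,0,0,1]
    - [-0.134,0.592,0,0,1]
    - [-0.134,0.592,0,0,1]
    - [-0.134,0.592,0,0,1]
    - [-0.134,0.592,0,0,1]
    - [-0.134,0.592,0,0,1]
    - [-0.134,0.592,0,0,1]
    - [-0.134,0.592,0,0,1]
    - [0,0,0,0,1]

```text
t: 44.5
eef_pos: [0.3138, -0.4788, 0.2813]
tool_rot: [0.001, 0.984, -0.178, -0.001]
contact_force: [-0.7, 0.4, -0.3]
gripper_width: 0.997
grasp_force: 0.0
```

```bash
python3 to.py
python3 - <<'E'
from h import *
T=eyes.read_camera("top");cv2.imwrite("pics/jT.png",T)
cv2.imwrite("pics/j1.png",cv2.resize(T[65:215,205:485],None,fx=2.85,fy=2.85,interpolation=cv2.INTER_CUBIC))
E
```

```text
t 44.5 pos [ 0.3138 -0.4788  0.2813] a -20.52 F [-0.7  0.4 -0.3] w 1.0
```

View pics/j1.png

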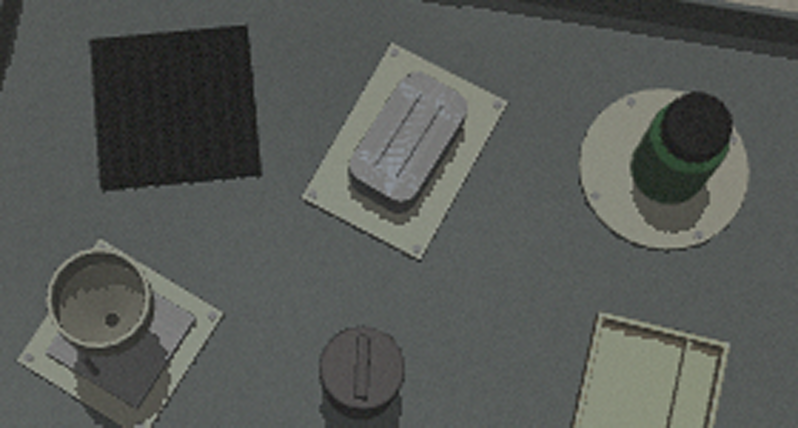

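Final view: everything is upright, the mat is empty, and the tray and crusher are where they were. The pillbox long edges run (349,165)→(401,84) and (425,190)→(467,112). The plate corners are (303,197), (392,42), (508,101) and (421,260), and the cap centre is at about (697,126). I'll check the numbers.

```bash
python3 - <<'E'
from h import *
from meas import circ
c=lambda p,z: cast("top",(np.array(p,float)+.5)/2.85-.5+[205,65],z)*1000
A=lambda Q:(np.degrees(np.arctan2(Q[1,1]-Q[0,1],Q[1,0]-Q[0,0]))).round(1)
P=[(303,197),(392,42),(508,101),(421,260)]
print("plate",A(c(P[:2],.008)),A(c([P[3],P[2]],.008)),c(P,.008).mean(0).round(1))
print("box",[A(c(p,.034)) for p in([(349,165),(401,84)],[(425,190),(467,112)],[(373,153),(420,95)],[(397,176),(443,105)])])
I=cv2.imread("pics/jT.png"); g=cv2.GaussianBlur(I,(3,3),0).astype(int)
# box top face centre by hull of greyish bright pixels (blue >= green, bright)
m=((g.max(2)>105)&(g[...,0]>=g[...,1]-1)).astype(np.uint8)*255
circ("top",m,(318,85,375,145),.034,"boxtop")
m=((g.max(2)<52)&(abs(g[...,1]-g[...,2])<9)).astype(np.uint8)*255
circ("top",m,(432,92,466,124),.090,"cap")
circ("top",((g.max(2)>100)*255).astype(np.uint8),(400,90,475,160),.008,"round")
print("cap hand",c([(661,126),(733,126),(697,91),(697,162)],.090).round(1).tolist())
print("base hand (left,front)",c([(632,170),(672,203)],.008).round(1).tolist())
T0=cv2.imread("pics/top0.png").astype(int)
for n,b in(("tray",(398,172,466,254)),("crusher",(312,175,352,215))):
    x0,y0,x1,y1=b; print(n,"mean diff",abs(T0-I)[y0:y1,x0:x1].mean().round(2))
print("mat diff",abs(T0-I)[70:135,232:300].mean().round(2))
E
```

```text
plate -19.7 -19.5 [632.3   8.8]
box [np.float64(-22.6), np.float64(-18.9), np.float64(-28.8), np.float64(-23.2)]
boxtop top circle [629.6   6.4] 88.3 rect (array([629.5,   6.5]), array([83.8, 46.4]), -22.9)
cap top circle [ 640.7 -169.2] 46.6 rect (array([ 640.3, -168.7]), array([44.1, 40.8]), 5.3)
round top circle [ 644.7 -168.7] 116.6 rect (array([ 642.8, -167.3]), array([115.8, 110.3]), 60.9)
cap hand [[639.6, -145.7], [646.5, -190.1], [666.3, -165.6], [619.4, -170.3]]
base hand (left,front) [[640.9, -145.2], [621.6, -174.5]]
tray mean diff 2.26
crusher mean diff 2.5
mat diff 3.65
```

```bash
python3 - <<'E'
from h import *
for f in("hT","jT"):
    I=cv2.imread(f"pics/{f}.png"); g=cv2.GaussianBlur(I,(3,3),0).astype(int)
    for b in(-1,1,3):
        m=((g.max(2)>100)&(g[...,0]>=g[...,1]-b)&(g[...,0]>=g[...,2]-b)).astype(np.uint8)*255
        k=m*0;k[85:145,318:375]=m[85:145,318:375]
        C=max(cv2.findContours(cv2.morphologyEx(k,cv2.MORPH_CLOSE,np.ones((5,5))),0,1)[0],key=cv2.contourArea)
        H=cv2.convexHull(C); fill=cv2.fillConvexPoly(k*0,H,255); ys,xs=np.nonzero(fill)
        Q=cast("top",np.c_[xs,ys],.034)*1000; w,V=np.linalg.eigh(np.cov(Q.T)); v=V[:,1]*np.sign(V[0,1])
        print(f,b,"PCA ang",np.degrees(np.arctan2(v[1],v[0])).round(1),"c",Q.mean(0).round(1),"LxW",np.sqrt(12*w[::-1]).round(0),"rect",rect(Q/1000)[2])
    # plate: bright yellowish + box, low
    m=((g.max(2)>95)).astype(np.uint8)*255;k=m*0;k[70:162,300:392]=m[70:162,300:392]
    C=max(cv2.findContours(cv2.morphologyEx(k,cv2.MORPH_OPEN,np.ones((3,3))),0,1)[0],key=cv2.contourArea); print("plate",rect(cast("top",cv2.convexHull(C),.008)))
E
```

```text
hT -1 PCA ang -16.0 c [635.5   8.5] LxW [72. 43.] rect -16.7
hT 1 PCA ang -18.1 c [631.    9.1] LxW [83. 48.] rect -18.1
hT 3 PCA ang -18.4 c [631.4   9.4] LxW [84. 49.] rect -17.8
plate (array([636.8,  11.7]), array([187.9, 180.9]), 8.9)
jT -1 PCA ang -21.0 c [630.9   8.4] LxW [78. 44.] rect -23.1
jT 1 PCA ang -22.4 c [630.7   8.5] LxW [83. 47.] rect -22.5
jT 3 PCA ang -23.3 c [631.3   8.8] LxW [84. 48.] rect -23.2
plate (array([632.9,   9.6]), array([130.9,  93.9]), -19.9)
```

```bash
python3 - <<'E'
from h import *
AV={n:np.mean([eyes.read_camera(n).astype(float) for _ in range(6)],0) for n in("top","scene")}
ctr=np.array([.631,.009])
def ang(d): return np.degrees(np.arctan2(d[1],d[0]))
for n,I in AV.items():
    # straight long edges and grooves: sample profiles across the box at stations along its length, subpixel extrema of gradient
    a0=np.radians(-21); u=np.array([np.cos(a0),np.sin(a0)]); v=np.array([-u[1],u[0]])
    g=I[...,1].astype(np.float32); t=np.arange(-.034,.034,.0004); s=np.arange(-.026,.027,.002)
    Pr=np.array([cv2.remap(g,*[q.astype(np.float32).reshape(1,-1) for q in proj(n,np.c_[ctr+si*u+t[:,None]*v,np.full(len(t),.034)]).T],cv2.INTER_CUBIC)[0] for si in s])
    Pr=cv2.GaussianBlur(Pr,(0,0),2)
    def fit(l,off):
        ok=np.abs(off-np.median(off))<.0025; p=np.polyfit(s[ok],off[ok],1); r=np.std(off[ok]-np.polyval(p,s[ok]))
        p=np.polyfit(s[ok],off[ok],1); print(n,l,"ang",round(-21+np.degrees(np.arctan(p[0])),1),"off mm",round(p[1]*1e3,1),"n",ok.sum(),"res",round(r*1e3,2))
    G=np.abs(np.gradient(Pr,axis=1))
    for l,lo,hi in(("edge-",-.030,-.020),("edge+",.020,.030)):
        w=(t>lo)&(t<hi); fit(l,t[w][G[:,w].argmax(1)])
    for l,lo,hi in(("groove-",-.012,0),("groove+",0,.012)):
        w=(t>lo)&(t<hi); fit(l,t[w][Pr[:,w].argmin(1)])
    # plate long edges, z=.008
    c=np.array([.6323,.0092]); a0=np.radians(-20);u=np.array([np.cos(a0),np.sin(a0)]); v=np.array([-u[1],u[0]]); t=np.arange(-.056,.056,.0004); s=np.arange(-.05,.051,.004)
    Pr=np.array([cv2.remap(g,*[q.astype(np.float32).reshape(1,-1) for q in proj(n,np.c_[c+si*u+t[:,None]*v,np.full(len(t),.008)]).T],cv2.INTER_CUBIC)[0] for si in s]); Pr=cv2.GaussianBlur(Pr,(0,0),2); G=np.abs(np.gradient(Pr,axis=1))
    for l,lo,hi in(("plate- (add 1)",-.052,-.040),("plate+ (add 1)",.040,.052)):
        w=(t>lo)&(t<hi); fit(l,t[w][G[:,w].argmax(1)])
E
```

```text
top edge- ang -22.6 off mm -24.6 n 27 res 0.11
top edge+ ang -22.8 off mm 25.9 n 27 res 0.21
top groove- ang -22.6 off mm -7.9 n 27 res 0.13
top groove+ ang -22.5 off mm 8.1 n 27 res 0.12
top plate- (add 1) ang -20.7 off mm -45.0 n 26 res 0.1
top plate+ (add 1) ang -21.0 off mm 46.0 n 26 res 0.07
scene edge- ang -22.5 off mm -25.1 n 27 res 0.14
scene edge+ ang -22.5 off mm 25.3 n 27 res 0.13
scene groove- ang -22.8 off mm -8.0 n 27 res 0.12
scene groove+ ang -22.8 off mm 8.0 n 27 res 0.13
scene plate- (add 1) ang -20.9 off mm -44.8 n 26 res 0.11
scene plate+ (add 1) ang -20.7 off mm 46.2 n 26 res 0.1
```

Two views and four lines each agree: the pillbox lies at −22.6° on its plate at −19.8°, centred within about 1 mm. The bottle is within about 4 mm of the plate's middle. The funnel is within about 2 mm and 2°, and the mat is empty. The arm is clear, so I'm handing in.

```bash
python3 -c "
from station import bot
print(bot.hand_in())"
```

```text
the job is handed in; nothing more can be done
None
```

The job is handed in: after the bottle was parked on the mat, bottle, pillbox and funnel ended upright on the round, oblong and square plates, within about 4 mm of centre and with the pillbox about 3° off its plate's axis; the mat is empty, the tray and crusher were not touched, and the judging result was not shown.

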